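# Sort analyser parts into their trays and foam

### The job

Sort the loose parts on the assembly bench: stand both white circuit breakers in the green tray, the blue converter in the yellow tray and the white filter cartridge in the red tray, each upright and flat on its tray's floor, and press the orange sensor head, mesh side up, fully home into the cutout of the foam block. Leave the little glass flow meter standing where it is.

Things in the scene. Friction and masses are not known exactly. Their poses are not given: they have to be found in the camera images.
- breaker_blue_c (a point): white two-pole circuit breaker with a blue toggle on top, standing upright. Lower body 80 long (its x) x 36 wide (its y) x 46 high; above it a middle step 46 long x 36 wide up to 60 mm; toggle to about 70 mm. Grasp it across the 36 mm width (along its y). About 200 g. Point: on the centre line, 30 mm above the underside; z up
- breaker_red_c (a point): white two-pole circuit breaker with a red toggle on top, standing upright. Lower body 80 long (its x) x 36 wide (its y) x 46 high; above it a middle step 46 long x 36 wide up to 60 mm; toggle to about 70 mm. Grasp it across the 36 mm width (along its y). About 200 g. Point: on the centre line, 30 mm above the underside; z up
- converter_c (a point): blue box-shaped converter module with black ends and a pale label on top, 72 long (its x) x 44 wide (its y) x 48 high, about 180 g. Grasp across the 44 mm width. Point: its centre, 24 mm above the underside; z up
- filter_c (a point): white filter cartridge with two grey bands, an upright round cylinder 44 mm in diameter and 64 high, with a steel nipple 12 mm in diameter on top reaching to 80 mm; about 120 g. Point: on its axis, 40 mm above the underside; z up
- sensor_c (a point): orange gas sensor head with a black band and a round steel mesh on top, an upright cylinder 42 mm in diameter and 60 high, foot tapered to 34 mm over its lowest 10 mm; about 150 g. Point: its centre, 30 mm above the underside; z up. To be pressed into the foam: grasp it high, fingertips at least 25 mm above its underside, as 22 mm of it goes into the foam
- tray_green: green open tray, 118 (its x) x 158 (its y) x 18 mm high, walls 4 mm, inner floor 4 mm above the table; fixed. Takes both breakers side by side along y (for example 38 mm either side of the centre). Origin: centre of its underside, on the table; z up
- tray_yellow: yellow open tray, 120 x 120 x 18 mm high, walls 4 mm, inner floor 4 mm above the table; fixed. Origin: centre of its underside, on the table; z up
- tray_red: red open tray, 110 x 110 x 18 mm high, walls 4 mm, inner floor 4 mm above the table; fixed. Origin: centre of its underside, on the table; z up
- foam: charcoal foam block 120 x 120 x 30 mm high; fixed. Central cutout, floor 8 mm above the table, with four springy grey side pads flaring at the top (52 mm across at the mouth, 39 below): the sensor goes down only if pushed with 8 to 18 N. Home: its underside on the cutout floor, its centre 38 and top 68 mm above the table. Origin: centre of the underside, on the cutout's axis; z up
- flowmeter_c (a point): small glass flow meter, a green glass tube with a dark cap on a 50 x 40 mm aluminium foot, 74 mm high, loose; to be left standing where it is. Point: its centre, 37 mm above the table; z up
Things that resemble listed ones, but are neither listed nor needed, are in the scene too. Of the things that look like the tray_yellow, take the one that is farthest from the robot's base at the start. Leave any purple look-alike of the part that bears breaker_blue_c alone.

How it is judged:
By the outcome, as a careful person would: the job done as asked, in the order asked, and still so for the second after the job is handed in, with the robot touching nothing.
It also fails if it takes over 120 s, if anything falls off the work surface, if the arm or the gripper's body presses on something with over 40 N, if the wrist force passes 120 N, or if a joint passes its speed limit or range.

### The arm

A 7-joint arm with a two-finger parallel gripper is mounted at the origin on the work surface. World frame = base frame: x ahead of the robot, y to its left, z up, the work surface at z = 0. Lengths are in m, angles in rad, forces in N, time in s.
With the tool pointing down it reaches from about 0.425 to 0.925 m from the base axis. Payload 6.8 kg.
Tool frame: the origin (TCP) lies on the mounting face of the last link; the fingertips stand 173 mm ahead of it and the grasp point (between the pads) lies 155 mm ahead of it (grip_point_offset is the distance from the TCP to the grasp point, in m); x points along the fingers, z is the direction in which the jaws open and shut, and the axes are right-handed (so a half turn about x gives the same grasp; the last joint's range is limited). The gripper opens to 85 mm and grips with 20 to 120 N. Pads are 22 mm wide; open, the fingers measure 114 mm over their backs; the gripper's body (76 mm by 85 mm) begins 54 mm behind the grasp point. The pads swing forward as they close: fully open they stand 13 mm farther back than shut.
Start: joints at [-1.452, 0.477, 0.022, 1.555, -0.011, 1.109, -0.083], TCP at [0.152, 0.658, 0.405] pointing down, gripper open.
Joint ranges: [-2.96, 2.96], [-0.34, 2.1], [-1.41, 1.46], [0.24, 2.44], [-1.37, 4.51], [0.17, 1.92], [-2.96, 2.96]. Speed limits (rad/s): [2.39, 2.39, 3.14, 3.14, 3.14, 3.14, 3.14].

### API

Orientations are given as a rotation vector (axis times angle).
In Python, from bench import * gives the robot as it stands. The module is installed in compiled form; this text tells all that it offers.
- The arm moves only by the tool servo_tool, never from a script. Its argument "motion" is a list of rows, each a list of 5 numbers: the shift along the tool's x, y, z in m, then the turn about the tool's x in degrees, then the gripper command: -1 is fully open, 1 is shut, values between are in proportion. In form: [[dx, dy, dz, turn, fingers], ...]. A call has 1 to 8 rows; each row is the pose to reach, as a shift and turn from the pose measured when the call began, along the tool's axes at that moment; what a row does not reach only later rows make up. A row lasts 1/10 s, in which the tool goes at most 50 mm and 8.59 degrees, less where a joint would pass 70% of its speed; a pose out of reach is approached as far as the arm can. A call with a gripper value outside its range is refused whole. The fingers move at their own pace and stop on an object; "force" is the grip in N (left out, the last holds). Time passes only in rows, so rows that repeat a pose let the fingers close. It gives the time, the measured TCP pose, the force and the opening at its end, in the units of the state.
- get_obs(): the state, without advancing time (a new reading comes with each control period).
- grab_frame(name): name is "side" or "top" or "wrist"; returns the picture (480x640x3 uint8, red, green, blue); there is no depth.
- camera_params(name): a dict with "mtx" (3x3 intrinsics, pixels), "world_to_cam" (4x4, takes a point from world to camera coordinates); the wrist camera has in their place "T_tool_cam" (4x4, takes a point from camera to tool coordinates, whose origin is the TCP and whose axes are the tool frame's). Camera axes: x right, y down, z forward; pixel columns grow to the right and rows downward; lengths in m; the calibration is good to about 2 mm. The wrist camera is an equidistant fisheye: a pixel r from the principal point sees the ray r / f radians off the axis. A picture is of the moment at which its call begins: read the wrist's pose just before it. camera_params takes no time and is no camera call.
- hand_in(): hands the job in, once; it reports no verdict.
The state is a dict: "clock": time; "joints": joint angles; "qvel": joint speeds; "tau": joint torques, N m; "tcp_pos": TCP position; "orientation": TCP orientation; "contact_force": force on the tool from outside, world axes, zero at the start; "moment": the same for the moment, N m; "grip_width": finger opening in m.
Only numpy, scipy, OpenCV 4.12 (cv2) and the standard library are available. Lean on these libraries where they do the work, as an engineer would, in place of code of your own. Each camera call takes 0.05 s, during which the arm holds its last target. There are 200 camera calls.

## Working session

There is one attempt and no reset: what is moved stays moved. The work goes in short steps, Python scripts to look and compute and a tool call to move; the robot and the scene stay as the last step left them, time stands still between calls to the robot, and variables do not carry over. Pictures are saved under pics/ and viewed, about 12 in all and at most 16, crops included, and the job is handed in when it is done.

Besides the shell and the picture viewer there is one more tool, called after "Call:" as name(argument=value, ...), one argument or row to a line, values as JSON. servo_tool: Moves the arm, as the interface text tells. Its arguments: {"type":"object","properties":{"motion":{"type":"array","items":{"type":"array","items":{"type":"number"}}},"force":{"type":"number"}},"required":["motion"]}

```bash
mkdir -p pics
python3 - <<'E'
from bench import *
import cv2,numpy as np
np.set_printoptions(precision=4,suppress=True)
o=get_obs();print(o)
for n in("top","side","wrist"):
    print(n,camera_params(n)); cv2.imwrite(f"pics/{n}0.png",grab_frame(n)[:,:,::-1])
E
```

```text
{'clock': 0.0, 'joints': array([-1.4521,  0.4778,  0.0224,  1.5565, -0.0115,  1.1093, -0.0831]), 'qvel': array([ 0.0005, -0.0017,  0.0001,  0.0003,  0.0009,  0.0024,  0.0005]), 'tau': array([  0.0005, -59.6457,   1.6078, -28.1203,   0.0124,   0.0094,
        -0.    ]), 'tcp_pos': array([0.1517, 0.6574, 0.4037]), 'orientation': array([-1.0417,  1.3093,  1.0397]), 'contact_force': array([-0.6039,  0.2385,  0.6645]), 'moment': array([ 0.0089,  0.0398, -0.0084]), 'grip_width': 0.08531457551713197}
top {'mtx': array([[539.5929,   0.    , 315.0962],
       [  0.    , 539.5929, 243.9069],
       [  0.    ,   0.    ,   1.    ]]), 'world_to_cam': array([[-0.0057, -1.    , -0.0005, -0.0086],
       [-0.9982,  0.0058, -0.0596,  0.4082],
       [ 0.0596,  0.0002, -0.9982,  1.2405],
       [ 0.    ,  0.    ,  0.    ,  1.    ]])}
side {'mtx': array([[438.0977,   0.    , 311.9152],
       [  0.    , 438.0977, 238.6198],
       [  0.    ,   0.    ,   1.    ]]), 'world_to_cam': array([[ 0.8491, -0.5281, -0.007 , -0.3545],
       [-0.4061, -0.6444, -0.6479,  0.2215],
       [ 0.3377,  0.553 , -0.7617,  0.8765],
       [ 0.    ,  0.    ,  0.    ,  1.    ]])}
wrist {'mtx': array([[371.6483,   0.    , 319.5611],
       [  0.    , 371.6483, 237.9177],
       [  0.    ,   0.    ,   1.    ]]), 'T_tool_cam': array([[-0.0007, -0.3155,  0.9489,  0.0321],
       [-0.0007, -0.9489, -0.3155,  0.0806],
       [ 1.    , -0.0009,  0.0004,  0.0003],
       [ 0.    ,  0.    ,  0.    ,  1.    ]])}
```

View pics/top0.png

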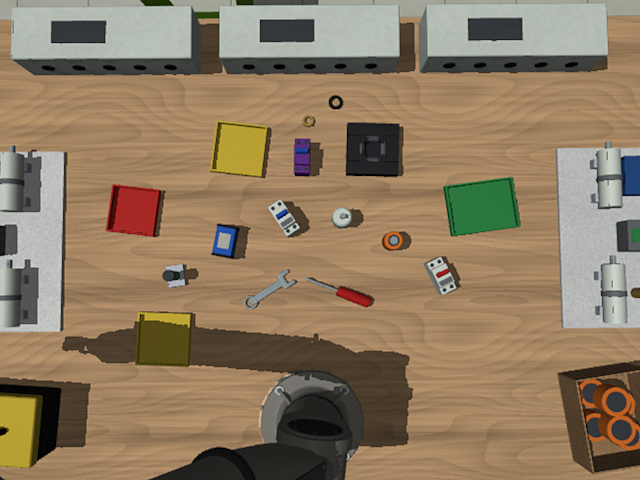

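View pics/side0.png

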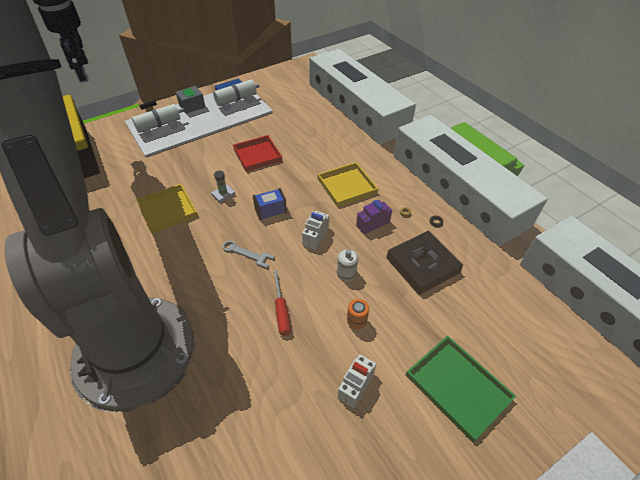

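```bash
cat > h.py <<'E'
from bench import *
import cv2,numpy as np
from scipy.spatial.transform import Rotation as Rn
np.set_printoptions(precision=4,suppress=True)
def ray(n,uv,obs=None):
    "origin and world direction(s) of pixels"
    c=camera_params(n);K=c["mtx"];uv=np.atleast_2d(uv).astype(float)
    d=np.c_[(uv[:,0]-K[0,2])/K[0,0],(uv[:,1]-K[1,2])/K[1,1]]
    if n=="wrist":
        t=np.linalg.norm(d,axis=1,keepdims=True)+1e-12
        v=np.c_[d/t*np.sin(t),np.cos(t)]
        T=np.eye(4);T[:3,:3]=Rn.from_rotvec(obs["orientation"]).as_matrix();T[:3,3]=obs["tcp_pos"];T=T@c["T_tool_cam"]
    else:
        v=np.c_[d,np.ones(len(d))];T=np.linalg.inv(c["world_to_cam"])
    return T[:3,3],v@T[:3,:3].T
def plane(n,uv,z,obs=None):
    o,d=ray(n,uv,obs);return (o+d*((z-o[2])/d[:,2])[:,None])[:,:2]
def proj(n,P,obs=None):
    c=camera_params(n);K=c["mtx"];P=np.atleast_2d(P).astype(float)
    if n=="wrist":
        T=np.eye(4);T[:3,:3]=Rn.from_rotvec(obs["orientation"]).as_matrix();T[:3,3]=obs["tcp_pos"];T=np.linalg.inv(T@c["T_tool_cam"])
    else: T=c["world_to_cam"]
    q=P@T[:3,:3].T+T[:3,3]
    if n=="wrist":
        r=np.linalg.norm(q[:,:2],axis=1,keepdims=True)+1e-12;d=q[:,:2]/r*np.arctan2(r,q[:,2:])
    else: d=q[:,:2]/q[:,2:]
    return d*[K[0,0],K[1,1]]+[K[0,2],K[1,2]]
def box(x,y,yaw,L,W,z0,z1):
    c,s=np.cos(yaw),np.sin(yaw)
    return np.array([[x+c*a*L/2-s*b*W/2,y+s*a*L/2+c*b*W/2,z] for a in(-1,1) for b in(-1,1) for z in(z0,z1)])
def go(x,y,tcpz,yawdeg=None,obs=None):
    "shift/turn in tool axes; yaw = world direction of the jaw axis (tool z), mod 180"
    o=obs or get_obs();R=Rn.from_rotvec(o["orientation"]).as_matrix()
    j=np.degrees(np.arctan2(R[1,2],R[0,2]));d=R.T@(np.array([x,y,tcpz])-o["tcp_pos"])
    t=0 if yawdeg is None else -((yawdeg-j+90)%180-90)   # tool x is down
    print("tcp",o["tcp_pos"],"jaw",round(j,2),"toolx",R[:,0],"q7",o["joints"][6],"shift",d,"turn",round(t,2),"t",round(o["clock"],2))
E
python3 - <<'E'
from h import *
im=cv2.imread("pics/top0.png");hsv=cv2.cvtColor(im,cv2.COLOR_BGR2HSV)
go(.5,0,.4,90)
def mask(lo,hi,roi):
    m=cv2.inRange(hsv,lo,hi);k=np.zeros_like(m);x0,y0,x1,y1=roi;k[y0:y1,x0:x1]=m[y0:y1,x0:x1]
    cs=cv2.findContours(cv2.morphologyEx(k,cv2.MORPH_CLOSE,np.ones((5,5))),0,1)[0];return max(cs,key=cv2.contourArea)[:,0]
for n,lo,hi,roi,L,W,z1 in[("green",(50,80,20),(80,255,255),(430,165,535,245),.118,.158,.018),
  ("yellow",(20,120,50),(32,255,255),(200,110,280,190),.12,.12,.018),
  ("red",(0,170,40),(8,255,255),(95,170,170,245),.11,.11,.018),
  ("foam",(0,0,0),(179,110,75),(330,110,415,190),.12,.12,.03),
  ("conv",(100,120,30),(130,255,255),(205,215,250,265),.072,.044,.048)]:
    c=mask(lo,hi,roi).astype(np.float32)
    def fit(c): 
        r=cv2.minAreaRect(plane("top",c,z1).astype(np.float32));return np.array(r[0]),r[1],r[2]
    p,s,a=fit(c);P=p.copy()
    w,h=s
    if (w<h)!=(L<W) and abs(L-W)>.001:a+=90
    for _ in range(4):
        q=cv2.convexHull(proj("top",box(*P,np.radians(a),L,W,0,z1)).astype(np.float32))[:,0]
        P=P+p-fit(q)[0]
    print(n,"xy",P,"size",s,"yaw",round(a,1),"model size",fit(q)[1])
cr=im[110:310,100:530];cv2.imwrite("pics/crop.png",cv2.resize(cr,None,fx=1.86,fy=1.86,interpolation=cv2.INTER_CUBIC))
# rough part positions
for n,uv,z in[("bblue",(285,215),.06),("bred",(440,275),.06),("filt",(342,216),.064),("sens",(393,240),.06),("flow",(176,275),.04),("yel2",(164,338),.01)]:
    print(n,plane("top",uv,z))
E
```

```text
tcp [0.1517 0.6575 0.4039] jaw 77.01 toolx [-0.0002 -0.0014 -1.    ] q7 -0.08309144416729473 shift [ 0.0048 -0.4872 -0.5624] turn -12.99 t 0.15
green xy [ 0.4946 -0.3995] size (0.11782582849264145, 0.1620548665523529) yaw 7.8 model size (0.11868254840373993, 0.1626703292131424)
yellow xy [0.6348 0.1674] size (0.12373632192611694, 0.12316267192363739) yaw 83.0 model size (0.122191421687603, 0.12309986352920532)
red xy [0.4897 0.4133] size (0.11376803368330002, 0.10929647833108902) yaw 82.6 model size (0.11550252884626389, 0.11064822226762772)
foam xy [ 0.6281 -0.1494] size (0.1294187605381012, 0.12387945502996445) yaw 89.1 model size (0.12175077944993973, 0.12562349438667297)
conv xy [0.4154 0.1956] size (0.04801372438669205, 0.06380386650562286) yaw 169.4 model size (0.05146400257945061, 0.07224415242671967)
bblue [[0.4705 0.056 ]]
bred [[ 0.3344 -0.2885]]
filt [[ 0.4671 -0.0714]]
sens [[ 0.413 -0.185]]
flow [[0.3378 0.3041]]
yel2 [[0.1933 0.3381]]
```

View pics/crop.png

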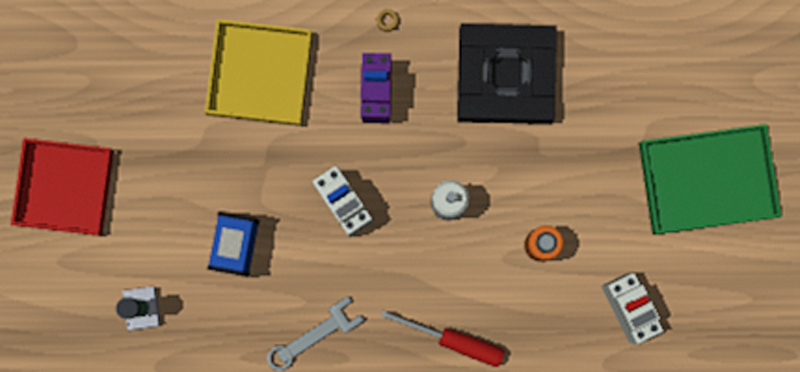

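View pics/wrist0.png

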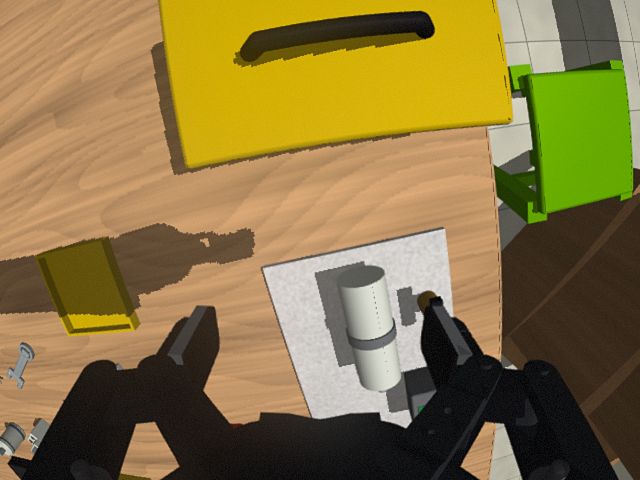

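Top view: blue-toggle breaker (285,216), red-toggle breaker (441,275), filter (342,217), sensor (393,240), converter (226,240), flow meter (176,275), far yellow tray (240,150), foam (374,149), purple decoy (302,157). Going above the blue breaker first.

Call:
servo_tool(
  motion=[
    [0.02, -0.446, -0.514, 134, -1],
    [0.02, -0.446, -0.514, 134, -1],
    [0.02, -0.446, -0.514, 134, -1],
    [0.02, -0.446, -0.514, 134, -1],
    [0.02, -0.446, -0.514, 134, -1],
    [0.02, -0.446, -0.514, 134, -1],
    [0.02, -0.446, -0.514, 134, -1],
    [0.02, -0.446, -0.514, 134, -1],
  ],
  force=50,
)

```text
clock: 0.95
tcp_pos: [0.3396, 0.3025, 0.3929]
orientation: [-0.109, 1.568, 0.108]
contact_force: [1.5, -0.6, 1.2]
grip_width: 0.0855
```

Run:
```python
from h import *
go(.4705,.056,.38,-57)
```

```text
tcp [0.3396 0.3025 0.3929] jaw 7.91 toolx [ 0.0003 -0.0004 -1.    ] q7 -0.6661123760680296 shift [ 0.0131 -0.2621  0.0957] turn 64.91 t 0.95
```

Call:
servo_tool(
  motion=[
    [0.013, -0.262, 0.096, 65, -1],
    [0.013, -0.262, 0.096, 65, -1],
    [0.013, -0.262, 0.096, 65, -1],
    [0.013, -0.262, 0.096, 65, -1],
    [0.013, -0.262, 0.096, 65, -1],
    [0.013, -0.262, 0.096, 65, -1],
    [0.013, -0.262, 0.096, 65, -1],
    [0.013, -0.262, 0.096, 65, -1],
  ],
)

```text
clock: 1.75
tcp_pos: [0.471, 0.0548, 0.3799]
orientation: [0.783, 1.425, -0.784]
contact_force: [-0.3, 0.4, -0.2]
grip_width: 0.0853
```

Run:
```python
from h import *
go(.4705,.056,.38,-57)
o=get_obs();cv2.imwrite("pics/w1.png",grab_frame("wrist")[:,:,::-1]);import pickle;pickle.dump(o,open("w1.pkl","wb"))
print(proj("wrist",[[.4705,.056,.06]],o))
```

```text
tcp [0.471  0.0548 0.3799] jaw -57.58 toolx [ 0.0001 -0.0009 -1.    ] q7 -1.0614866396116474 shift [-0.0001  0.0002 -0.0013] turn -0.58 t 1.75
[[317.6927 221.0872]]
```

View pics/w1.png

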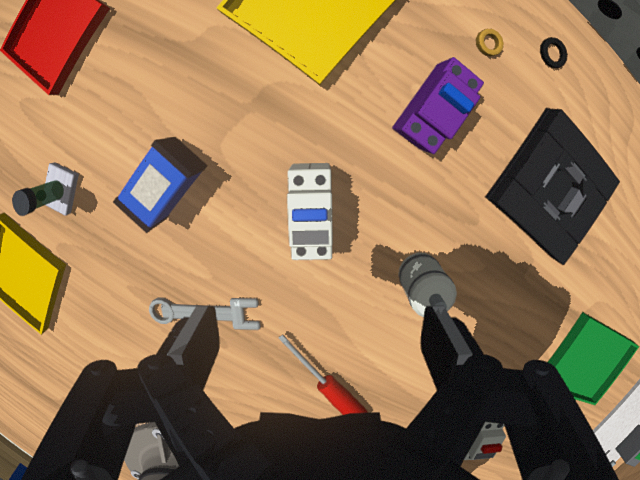

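Run:
```python
from h import *
import pickle
o=pickle.load(open("w1.pkl","rb"))
p=plane("wrist",[(288,171),(330,170),(332,259),(290,260)],.046,o)
c=p.mean(0);d=(p[0]+p[1]-p[2]-p[3])/2
print(p,c,np.linalg.norm(d),np.degrees(np.arctan2(d[1],d[0])),np.linalg.norm(p[0]-p[1]))
yaw=np.arctan2(d[1],d[0]);im=cv2.imread("pics/w1.png")
for z,L in((.046,.08),(.06,.046)):
    for q in proj("wrist",box(*c,yaw,L,.036,z,z),o): cv2.circle(im,tuple(q.round().astype(int)),2,(0,255,0),-1)
cv2.imwrite("pics/w1b.png",cv2.resize(im[140:290,230:400],None,fx=3,fy=3))
go(*c,.2,np.degrees(yaw)+90)
```

```text
[[0.4902 0.0972]
 [0.5092 0.0686]
 [0.4448 0.0251]
 [0.4243 0.0556]] [0.4671 0.0616] 0.07783947336619806 33.21076056702577 0.034315477843431245
tcp [0.4708 0.0555 0.3799] jaw -57.67 toolx [-0.0001 -0.0008 -1.    ] q7 -1.0643494947456298 shift [ 0.1799  0.0003 -0.0073] turn -0.88 t 1.8
```

View pics/w1b.png

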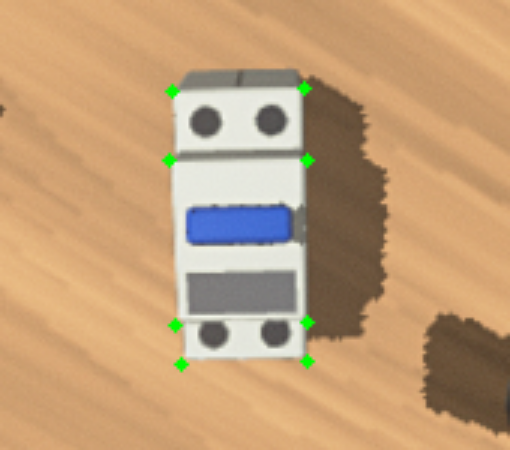

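Call:
servo_tool(
  motion=[
    [0.05, 0, -0.0073, -0.9, -1],
    [0.1, 0, -0.0073, -0.9, -1],
    [0.15, 0, -0.0073, -0.9, -1],
    [0.185, 0, -0.0073, -0.9, -1],
    [0.185, 0, -0.0073, -0.9, -1],
    [0.185, 0, -0.0073, -0.9, 1],
    [0.185, 0, -0.0073, -0.9, 1],
    [0.185, 0, -0.0073, -0.9, 1],
  ],
  force=60,
)

```text
clock: 2.6
tcp_pos: [0.4678, 0.0618, 0.1968]
orientation: [0.773, 1.427, -0.77]
contact_force: [-0.7, -0.3, -0.1]
grip_width: 0.0439
```

Call:
servo_tool(
  motion=[
    [0, 0, 0, 0, 1],
    [0, 0, 0, 0, 1],
    [0, 0, 0, 0, 1],
  ],
)

```text
clock: 2.9
tcp_pos: [0.468, 0.062, 0.1975]
orientation: [0.774, 1.426, -0.768]
contact_force: [-1.2, 0.8, 7.8]
grip_width: 0.0353
```

Call:
servo_tool(
  motion=[
    [-0.04, 0, 0, 0, 1],
    [-0.09, 0, 0, 0, 1],
    [-0.14, 0, 0, 0, 1],
    [-0.16, 0, 0, 0, 1],
  ],
)

```text
clock: 3.3
tcp_pos: [0.4682, 0.0612, 0.3612]
orientation: [0.778, 1.423, -0.765]
contact_force: [0.9, -0.6, -2.7]
grip_width: 0.0357
```

Run:
```python
from h import *
go(.4998,-.4372,.36,97.8)
```

```text
tcp [0.4682 0.0612 0.3612] jaw -56.76 toolx [ 0.0093  0.0036 -1.    ] q7 -1.016225392708913 shift [-0.0003 -0.2468  0.4342] turn 25.44 t 3.3
```

Call:
servo_tool(
  motion=[
    [0, -0.2468, 0.4342, 25.4, 1],
    [0, -0.2468, 0.4342, 25.4, 1],
    [0, -0.2468, 0.4342, 25.4, 1],
    [0, -0.2468, 0.4342, 25.4, 1],
    [0, -0.2468, 0.4342, 25.4, 1],
    [0, -0.2468, 0.4342, 25.4, 1],
    [0, -0.2468, 0.4342, 25.4, 1],
    [0, -0.2468, 0.4342, 25.4, 1],
  ],
)

```text
clock: 4.1
tcp_pos: [0.493, -0.3391, 0.3588]
orientation: [1.115, 1.267, -1.099]
contact_force: [0.9, 0.3, -0.8]
grip_width: 0.0355
```

Run:
```python
from h import *
go(.4998,-.4372,.36,97.8)
```

```text
tcp [ 0.493  -0.3391  0.3588] jaw -82.14 toolx [ 0.0087  0.0044 -1.    ] q7 -0.5181611759197379 shift [-0.0016 -0.0066  0.0981] turn 0.06 t 4.1
```

Call:
servo_tool(
  motion=[
    [0, -0.0066, 0.049, 0, 1],
    [0, -0.0066, 0.0981, 0, 1],
    [0.03, -0.0066, 0.0981, 0, 1],
    [0.08, -0.0066, 0.0981, 0, 1],
    [0.12, -0.0066, 0.0981, 0, 1],
    [0.13, -0.0066, 0.0981, 0, 1],
    [0.13, -0.0066, 0.0981, 0, 1],
  ],
)

```text
clock: 4.8
tcp_pos: [0.5006, -0.4361, 0.2271]
orientation: [1.115, 1.271, -1.1]
contact_force: [0.0, -0.5, -1.6]
grip_width: 0.0352
```

Run:
```python
from h import *
go(.4998,-.4372,.2015,97.8)
o=get_obs();cv2.imwrite("pics/w2.png",grab_frame("wrist")[:,:,::-1])
```

```text
tcp [ 0.5006 -0.4361  0.2271] jaw -82.13 toolx [ 0.0058  0.0063 -1.    ] q7 -0.30324623090935005 shift [ 0.0256 -0.0011  0.0011] turn 0.07 t 4.8
```

View pics/w2.png

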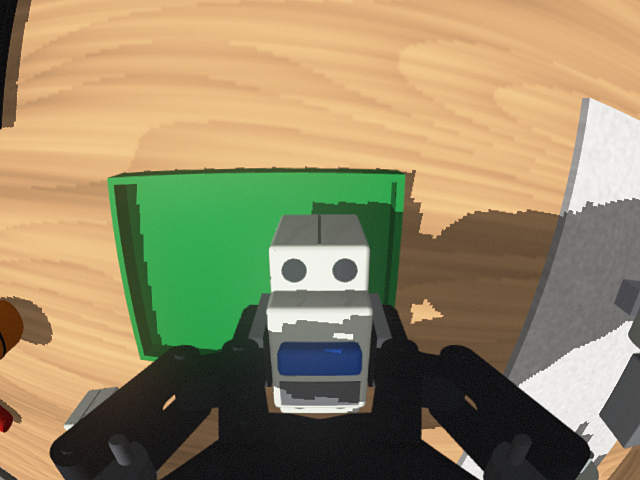

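The breaker hangs upright over the right half of the green tray (tray left wall at u≈130, right wall at u≈398), aligned with it. Lower, release, rise.

Call:
servo_tool(
  motion=[
    [0.013, -0.001, 0.001, 0, 1],
    [0.021, -0.001, 0.001, 0, 1],
    [0.0245, -0.001, 0.001, 0, 1],
    [0.026, -0.001, 0.001, 0, 1],
    [0.026, -0.001, 0.001, 0, 1],
  ],
)

```text
clock: 5.35
tcp_pos: [0.5005, -0.4379, 0.2032]
orientation: [1.114, 1.267, -1.1]
contact_force: [-0.3, -0.1, -1.0]
grip_width: 0.0355
```

Call:
servo_tool(
  motion=[
    [0, 0, 0, 0, -0.3],
    [0, 0, 0, 0, -0.3],
    [0, 0, 0, 0, -0.3],
    [0, 0, 0, 0, -0.3],
    [-0.04, 0, 0, 0, -0.3],
    [-0.09, 0, 0, 0, -0.3],
    [-0.14, 0, 0, 0, -0.3],
    [-0.18, 0, 0, 0, -1],
  ],
)

```text
clock: 6.15
tcp_pos: [0.4987, -0.4391, 0.3864]
orientation: [1.114, 1.264, -1.1]
contact_force: [0.9, 0.1, -0.0]
grip_width: 0.068
```

Run:
```python
from h import *
go(.3344,-.2885,.36,117)
```

```text
tcp [ 0.4987 -0.4391  0.3864] jaw -82.17 toolx [ 0.0103  0.0024 -0.9999] q7 -0.40392046238084744 shift [ 0.025  -0.1425 -0.1715] turn -19.17 t 6.15
```

Call:
servo_tool(
  motion=[
    [0.025, -0.1425, -0.1715, -19.2, -1],
    [0.025, -0.1425, -0.1715, -19.2, -1],
    [0.025, -0.1425, -0.1715, -19.2, -1],
    [0.025, -0.1425, -0.1715, -19.2, -1],
    [0.025, -0.1425, -0.1715, -19.2, -1],
    [0.025, -0.1425, -0.1715, -19.2, -1],
    [0.025, -0.1425, -0.1715, -19.2, -1],
  ],
)

```text
clock: 6.85
tcp_pos: [0.3347, -0.2886, 0.3606]
orientation: [0.861, 1.387, -0.847]
contact_force: [0.7, -0.5, 0.2]
grip_width: 0.0853
```

Run:
```python
from h import *
go(.3344,-.2885,.36,117)
o=get_obs();cv2.imwrite("pics/w3.png",grab_frame("wrist")[:,:,::-1]);import pickle;pickle.dump(o,open("w3.pkl","wb"))
```

```text
tcp [ 0.3347 -0.2886  0.3606] jaw -62.95 toolx [ 0.0124  0.0024 -0.9999] q7 -0.30585490965112244 shift [ 0.0006 -0.0003 -0.0002] turn 0.05 t 6.85
```

View pics/w3.png

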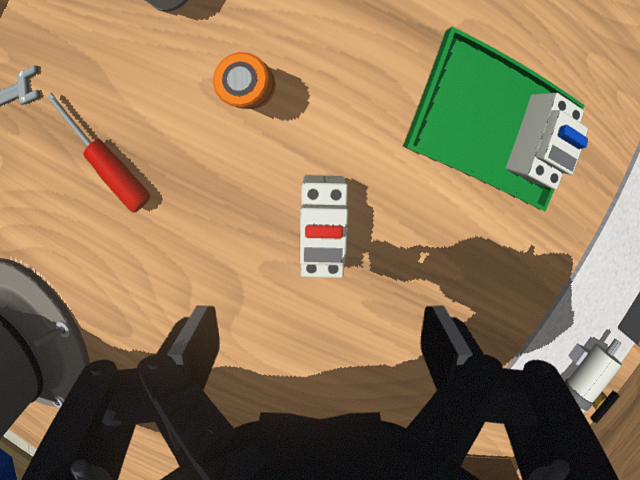

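Blue breaker stands in the green tray; red breaker top corners ≈ (302,184),(347,183),(345,277),(302,277); sensor mesh at (239,79).

Run:
```python
from h import *
import pickle
o=pickle.load(open("w3.pkl","rb"))
p=plane("wrist",[(302,184),(347,183),(345,277),(302,277)],.046,o)
c=p.mean(0);d=(p[0]+p[1]-p[2]-p[3])/2
yaw=np.degrees(np.arctan2(d[1],d[0]))
print(c,np.linalg.norm(d),yaw,np.linalg.norm(p[0]-p[1]))
print("sensor",plane("wrist",(239,79),.06,o))
go(*c,.196,yaw+90)
```

```text
[ 0.3338 -0.2941] 0.07809552397613559 26.626970549410526 0.034700892753505845
sensor [[ 0.4122 -0.1851]]
tcp [ 0.3353 -0.289   0.3607] jaw -62.96 toolx [ 0.0121  0.0014 -0.9999] q7 -0.30587038384051873 shift [ 0.1646 -0.0055  0.0032] turn 0.42 t 6.9
```

Call:
servo_tool(
  motion=[
    [0.05, -0.0055, 0.0032, 0.4, -1],
    [0.1, -0.0055, 0.0032, 0.4, -1],
    [0.15, -0.0055, 0.0032, 0.4, -1],
    [0.166, -0.0055, 0.0032, 0.4, -1],
    [0.166, -0.0055, 0.0032, 0.4, 1],
    [0.166, -0.0055, 0.0032, 0.4, 1],
    [0.166, -0.0055, 0.0032, 0.4, 1],
    [0.166, -0.0055, 0.0032, 0.4, 1],
  ],
)

```text
clock: 7.7
tcp_pos: [0.3345, -0.2946, 0.196]
orientation: [0.865, 1.381, -0.852]
contact_force: [0.4, 1.0, -0.3]
grip_width: 0.0355
```

Call:
servo_tool(
  motion=[
    [0, 0, 0, 0, 1],
    [0, 0, 0, 0, 1],
    [0, 0, 0, 0, 1],
  ],
)

```text
clock: 8.0
tcp_pos: [0.3347, -0.2945, 0.1964]
orientation: [0.865, 1.381, -0.851]
contact_force: [0.3, -0.4, -2.6]
grip_width: 0.0356
```

Call:
servo_tool(
  motion=[
    [-0.04, 0, 0, 0, 1],
    [-0.09, 0, 0, 0, 1],
    [-0.14, 0, 0, 0, 1],
    [-0.16, 0, 0, 0, 1],
  ],
)

```text
clock: 8.4
tcp_pos: [0.3323, -0.2956, 0.3597]
orientation: [0.866, 1.376, -0.851]
contact_force: [0.9, 0.1, -3.4]
grip_width: 0.0354
```

Run:
```python
from h import *
go(.4894,-.3618,.36,97.8)
```

```text
tcp [ 0.3323 -0.2956  0.3597] jaw -63.39 toolx [ 0.02   -0.0014 -0.9998] q7 -0.25843246151710864 shift [0.0029 0.1107 0.1295] turn 18.81 t 8.4
```

Call:
servo_tool(
  motion=[
    [0.003, 0.05, 0.05, 8, 1],
    [0.003, 0.08, 0.09, 16, 1],
    [0.003, 0.1107, 0.1295, 18.8, 1],
    [0.003, 0.1107, 0.1295, 18.8, 1],
    [0.03, 0.1107, 0.1295, 18.8, 1],
    [0.08, 0.1107, 0.1295, 18.8, 1],
    [0.12, 0.1107, 0.1295, 18.8, 1],
    [0.13, 0.1107, 0.1295, 18.8, 1],
  ],
)

```text
clock: 9.2
tcp_pos: [0.4906, -0.3601, 0.2285]
orientation: [1.116, 1.263, -1.097]
contact_force: [-1.2, 0.7, -2.6]
grip_width: 0.0352
```

Call:
servo_tool(
  motion=[
    [0, 0, 0, 0, 1],
    [0, 0, 0, 0, 1],
  ],
)

```text
clock: 9.4
tcp_pos: [0.4907, -0.3604, 0.2295]
orientation: [1.116, 1.262, -1.097]
contact_force: [-0.3, 0.6, -2.0]
grip_width: 0.0352
```

Run:
```python
from h import *
go(.4894,-.3618,.201,97.8)
```

```text
tcp [ 0.4907 -0.3604  0.2295] jaw -82.16 toolx [ 0.0137  0.0028 -0.9999] q7 -0.331560072043856 shift [ 0.0285 -0.0019  0.0013] turn 0.04 t 9.4
```

Call:
servo_tool(
  motion=[
    [0.014, -0.002, 0.001, 0, 1],
    [0.023, -0.002, 0.001, 0, 1],
    [0.0275, -0.002, 0.001, 0, 1],
    [0.0295, -0.002, 0.001, 0, 1],
    [0.03, -0.002, 0.001, 0, 1],
    [0.03, -0.002, 0.001, 0, 1],
  ],
)

```text
clock: 10.0
tcp_pos: [0.4891, -0.3615, 0.2002]
orientation: [1.117, 1.263, -1.096]
contact_force: [-1.7, 3.0, 4.5]
grip_width: 0.0353
```

Call:
servo_tool(
  motion=[
    [0, 0, 0, 0, -0.25],
    [0, 0, 0, 0, -0.25],
    [0, 0, 0, 0, -0.25],
    [0, 0, 0, 0, -0.25],
    [-0.04, 0, 0, 0, -0.25],
    [-0.09, 0, 0, 0, -0.25],
    [-0.16, 0, 0, 0, -0.25],
    [-0.18, 0, 0, 0, -1],
  ],
)

```text
clock: 10.8
tcp_pos: [0.4865, -0.3627, 0.3829]
orientation: [1.117, 1.261, -1.097]
contact_force: [0.9, -0.8, 0.7]
grip_width: 0.0665
```

Run:
```python
from h import *
go(.4154,.1956,.36,79.4)
```

```text
tcp [ 0.4865 -0.3627  0.3829] jaw -82.2 toolx [ 0.0151  0.0028 -0.9999] q7 -0.46253835681374506 shift [ 0.0234  0.005  -0.5627] turn 18.4 t 10.8
```

Call:
servo_tool(
  motion=[
    [0.02, 0.045, -0.39, 18.4, -1],
    [0.02, 0.045, -0.39, 18.4, -1],
    [0.02, 0.045, -0.39, 18.4, -1],
    [0.02, 0.045, -0.39, 18.4, -1],
    [0.02, 0.045, -0.39, 18.4, -1],
    [0.02, 0.045, -0.39, 18.4, -1],
    [0.02, 0.045, -0.39, 18.4, -1],
    [0.02, 0.045, -0.39, 18.4, -1],
  ],
)

```text
clock: 11.6
tcp_pos: [0.478, 0.0326, 0.3639]
orientation: [1.354, 1.109, -1.329]
contact_force: [0.5, 0.7, 0.4]
grip_width: 0.0854
```

Run:
```python
from h import *
go(.4154,.1956,.36,79.4)
```

```text
tcp [0.478  0.0326 0.3639] jaw -100.51 toolx [ 0.0154  0.0037 -0.9999] q7 -1.475799969104957 shift [ 0.0035 -0.0914 -0.1488] turn 0.09 t 11.6
```

Call:
servo_tool(
  motion=[
    [0.003, -0.0914, -0.1488, 0, -1],
    [0.003, -0.0914, -0.1488, 0, -1],
    [0.003, -0.0914, -0.1488, 0, -1],
    [0.003, -0.0914, -0.1488, 0, -1],
    [0.003, -0.0914, -0.1488, 0, -1],
    [0.003, -0.0914, -0.1488, 0, -1],
  ],
)

```text
clock: 12.2
tcp_pos: [0.4152, 0.1958, 0.3605]
orientation: [1.353, 1.11, -1.328]
contact_force: [-0.1, -1.5, 0.4]
grip_width: 0.0853
```

Run:
```python
from h import *
go(.4154,.1956,.36,79.4)
o=get_obs();cv2.imwrite("pics/w4.png",grab_frame("wrist")[:,:,::-1]);import pickle;pickle.dump(o,open("w4.pkl","wb"))
```

```text
tcp [0.4152 0.1958 0.3605] jaw -100.42 toolx [ 0.0156  0.0035 -0.9999] q7 -1.8325807254830426 shift [0.0005 0.0002 0.0002] turn 0.18 t 12.2
```

View pics/w4.png

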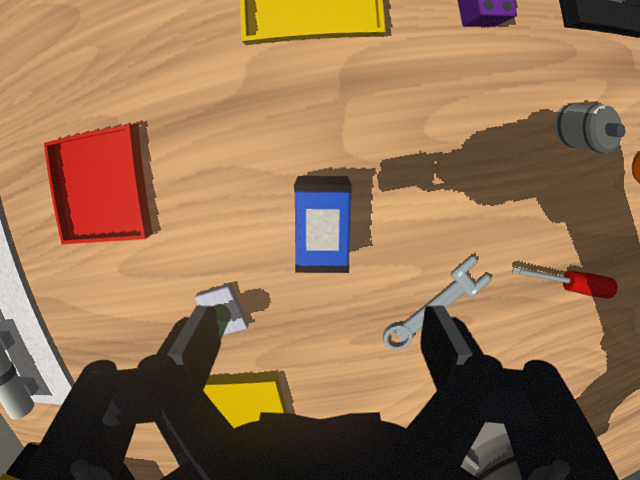

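Converter top: left/right edges u≈295–350, near edge v≈272; flow meter at (225,305), clear of the left finger's path by ~9 cm along the other axis.

Run:
```python
from h import *
import pickle
o=pickle.load(open("w4.pkl","rb"))
p=plane("wrist",[(295,191),(350.5,191),(349,272),(296,272)],.048,o)
d=(p[0]+p[1]-p[2]-p[3])/2;u=d/np.linalg.norm(d)
c=(p[2]+p[3])/2+.036*u
yaw=np.degrees(np.arctan2(d[1],d[0]))
print(c,np.linalg.norm(d),yaw,np.linalg.norm(p[0]-p[1]),np.linalg.norm(p[2]-p[3]))
print(proj("wrist",box(*c,np.radians(yaw),.072,.044,0,.048),o))
go(*c,.187,yaw+90)
```

```text
[0.4148 0.1959] 0.06718042969351169 -10.496451878739267 0.04269758576001573 0.04354638849347967
[[345.8006 252.4341]
 [349.2729 272.0707]
 [299.135  252.3107]
 [295.723  271.9269]
 [347.3237 176.2893]
 [351.4593 184.9106]
 [298.0336 176.1692]
 [294.0681 184.7679]]
tcp [0.4155 0.1949 0.3606] jaw -100.55 toolx [ 0.0157  0.0036 -0.9999] q7 -1.8326192908382832 shift [ 0.1736 -0.0034  0.0002] turn -0.05 t 12.25
```

Call:
servo_tool(
  motion=[
    [0.05, -0.0034, 0, 0, -1],
    [0.1, -0.0034, 0, 0, -1],
    [0.15, -0.0034, 0, 0, -1],
    [0.175, -0.0034, 0, 0, -1],
    [0.175, -0.0034, 0, 0, 1],
    [0.175, -0.0034, 0, 0, 1],
    [0.175, -0.0034, 0, 0, 1],
    [0.175, -0.0034, 0, 0, 1],
  ],
)

```text
clock: 13.05
tcp_pos: [0.4158, 0.1959, 0.1874]
orientation: [1.358, 1.107, -1.327]
contact_force: [-0.3, -3.4, 6.4]
grip_width: 0.0432
```

Call:
servo_tool(
  motion=[
    [0, 0, 0, 0, 1],
    [0, 0, 0, 0, 1],
    [0, 0, 0, 0, 1],
  ],
)

```text
clock: 13.35
tcp_pos: [0.4158, 0.1963, 0.1878]
orientation: [1.358, 1.108, -1.326]
contact_force: [-0.2, -0.9, -1.1]
grip_width: 0.0433
```

Call:
servo_tool(
  motion=[
    [-0.04, 0, 0, 0, 1],
    [-0.09, 0, 0, 0, 1],
    [-0.14, 0, 0, 0, 1],
    [-0.17, 0, 0, 0, 1],
    [-0.17, 0, 0, 0, 1],
  ],
)

```text
clock: 13.85
tcp_pos: [0.4136, 0.1958, 0.3608]
orientation: [1.363, 1.11, -1.32]
contact_force: [-1.1, 0.1, -1.0]
grip_width: 0.043
```

Run:
```python
from h import *
go(.6348,.1674,.36,83)
```

```text
tcp [0.4136 0.1958 0.3608] jaw -100.49 toolx [ 0.0233  0.0106 -0.9997] q7 -1.8446527023407582 shift [ 0.0057  0.2226 -0.0123] turn -3.49 t 13.85
```

Call:
servo_tool(
  motion=[
    [0.0057, 0.05, -0.003, -3.5, 1],
    [0.0057, 0.1, -0.006, -3.5, 1],
    [0.0057, 0.15, -0.009, -3.5, 1],
    [0.0057, 0.2, -0.0115, -3.5, 1],
    [0.0057, 0.2226, -0.0123, -3.5, 1],
    [0.05, 0.2226, -0.0123, -3.5, 1],
    [0.1, 0.2226, -0.0123, -3.5, 1],
    [0.13, 0.2226, -0.0123, -3.5, 1],
  ],
)

```text
clock: 14.65
tcp_pos: [0.636, 0.1685, 0.2303]
orientation: [1.315, 1.145, -1.282]
contact_force: [-0.5, 1.1, -2.5]
grip_width: 0.0432
```

Call:
servo_tool(
  motion=[
    [0, 0, 0, 0, 1],
    [0, 0, 0, 0, 1],
  ],
)

```text
clock: 14.85
tcp_pos: [0.6354, 0.1682, 0.229]
orientation: [1.313, 1.146, -1.285]
contact_force: [0.2, -0.4, -0.5]
grip_width: 0.0434
```

Run:
```python
from h import *
go(.6348,.1674,.192,83)
```

```text
tcp [0.6354 0.1682 0.229 ] jaw -97.05 toolx [ 0.0137  0.0087 -0.9999] q7 -1.4416365699111129 shift [ 0.037  -0.001   0.0013] turn -0.05 t 14.85
```

Call:
servo_tool(
  motion=[
    [0.018, -0.001, 0.001, 0, 1],
    [0.03, -0.001, 0.001, 0, 1],
    [0.035, -0.001, 0.001, 0, 1],
    [0.037, -0.001, 0.001, 0, 1],
    [0.038, -0.001, 0.001, 0, 1],
    [0.038, -0.001, 0.001, 0, 1],
  ],
)

```text
clock: 15.45
tcp_pos: [0.6351, 0.1677, 0.1917]
orientation: [1.313, 1.145, -1.284]
contact_force: [-0.4, -0.6, -1.6]
grip_width: 0.0433
```

Call:
servo_tool(
  motion=[
    [0, 0, 0, 0, -0.4],
    [0, 0, 0, 0, -0.4],
    [0, 0, 0, 0, -0.4],
    [0, 0, 0, 0, -0.4],
    [-0.04, 0, 0, 0, -0.4],
    [-0.09, 0, 0, 0, -0.4],
    [-0.16, 0, 0, 0, -0.4],
    [-0.18, 0, 0, 0, -1],
  ],
)

```text
clock: 16.25
tcp_pos: [0.6326, 0.1656, 0.3746]
orientation: [1.315, 1.144, -1.283]
contact_force: [-0.0, -0.3, 0.9]
grip_width: 0.0726
```

Run:
```python
from h import *
go(.4671,-.0714,.37,90)
```

```text
tcp [0.6326 0.1656 0.3746] jaw -97.08 toolx [ 0.0165  0.0094 -0.9998] q7 -1.54685598801361 shift [-0.0004 -0.135   0.2556] turn -7.08 t 16.25
```

Call:
servo_tool(
  motion=[
    [0, -0.135, 0.2556, -7, -1],
    [0, -0.135, 0.2556, -7, -1],
    [0, -0.135, 0.2556, -7, -1],
    [0, -0.135, 0.2556, -7, -1],
    [0, -0.135, 0.2556, -7, -1],
    [0, -0.135, 0.2556, -7, -1],
    [0, -0.135, 0.2556, -7, -1],
    [0, -0.135, 0.2556, -7, -1],
  ],
)

```text
clock: 17.05
tcp_pos: [0.4669, -0.072, 0.3699]
orientation: [1.228, 1.203, -1.194]
contact_force: [-0.0, 1.3, -0.2]
grip_width: 0.0855
```

Run:
```python
from h import *
go(.4671,-.0714,.37,90)
o=get_obs();cv2.imwrite("pics/w5.png",grab_frame("wrist")[:,:,::-1]);import pickle;pickle.dump(o,open("w5.pkl","wb"))
```

```text
tcp [ 0.4669 -0.072   0.3699] jaw -90.21 toolx [ 0.0174  0.0107 -0.9998] q7 -1.1511479950232504 shift [-0.0001  0.0002 -0.0006] turn -0.21 t 17.05
```

View pics/w5.png

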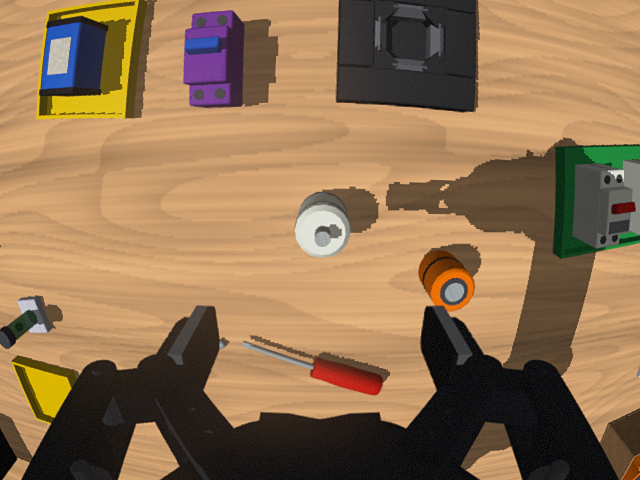

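Run:
```python
from h import *
import pickle
o=pickle.load(open("w5.pkl","rb"))
print("nip",plane("wrist",(322.5,237),.08,o),"disc",plane("wrist",(323,231),.064,o),"edges",plane("wrist",[(296,231),(350,231)],.064,o))
print("sensor",plane("wrist",(453.5,291.5),.06,o))
c=(plane("wrist",(322.5,237),.08,o)+plane("wrist",(323,231),.064,o))[0]/2
go(*c,.195)
```

```text
nip [[ 0.4685 -0.0707]] disc [[ 0.4684 -0.071 ]] edges [[ 0.4685 -0.0502]
 [ 0.4684 -0.0919]]
sensor [[ 0.4129 -0.1841]]
tcp [ 0.4676 -0.071   0.3699] jaw -90.08 toolx [ 0.0174  0.0101 -0.9998] q7 -1.1511443752634034 shift [ 0.1748 -0.0021  0.0016] turn 0 t 17.1
```

Call:
servo_tool(
  motion=[
    [0.05, -0.002, 0.0016, 0, -1],
    [0.1, -0.002, 0.0016, 0, -1],
    [0.15, -0.002, 0.0016, 0, -1],
    [0.175, -0.002, 0.0016, 0, -1],
    [0.175, -0.002, 0.0016, 0, 1],
    [0.175, -0.002, 0.0016, 0, 1],
    [0.175, -0.002, 0.0016, 0, 1],
    [0.175, -0.002, 0.0016, 0, 1],
  ],
)

```text
clock: 17.9
tcp_pos: [0.4696, -0.0708, 0.1966]
orientation: [1.227, 1.201, -1.19]
contact_force: [-0.3, -1.3, 1.7]
grip_width: 0.0431
```

Call:
servo_tool(
  motion=[
    [0, 0, 0, 0, 1],
    [0, 0, 0, 0, 1],
    [0, 0, 0, 0, 1],
  ],
)

```text
clock: 18.2
tcp_pos: [0.4698, -0.0706, 0.197]
orientation: [1.227, 1.201, -1.188]
contact_force: [0.4, 0.2, -1.3]
grip_width: 0.0432
```

Call:
servo_tool(
  motion=[
    [-0.04, 0, 0, 0, 1],
    [-0.09, 0, 0, 0, 1],
    [-0.14, 0, 0, 0, 1],
    [-0.17, 0, 0, 0, 1],
    [-0.17, 0, 0, 0, 1],
  ],
)

```text
clock: 18.7
tcp_pos: [0.4672, -0.073, 0.3703]
orientation: [1.232, 1.197, -1.183]
contact_force: [0.8, 1.0, -0.6]
grip_width: 0.0424
```

Run:
```python
from h import *
go(.4897,.4133,.365,83)
```

```text
tcp [ 0.4672 -0.073   0.3703] jaw -90.01 toolx [ 0.0284  0.0123 -0.9995] q7 -1.135766156492078 shift [ 0.0119  0.0221 -0.4862] turn 6.99 t 18.7
```

Call:
servo_tool(
  motion=[
    [0.012, 0.022, -0.4862, 7, 1],
    [0.012, 0.022, -0.4862, 7, 1],
    [0.012, 0.022, -0.4862, 7, 1],
    [0.012, 0.022, -0.4862, 7, 1],
    [0.012, 0.022, -0.4862, 7, 1],
    [0.012, 0.022, -0.4862, 7, 1],
    [0.012, 0.022, -0.4862, 7, 1],
    [0.012, 0.022, -0.4862, 7, 1],
  ],
)

```text
clock: 19.5
tcp_pos: [0.4847, 0.3292, 0.3637]
orientation: [1.32, 1.139, -1.273]
contact_force: [0.2, 0.3, -1.4]
grip_width: 0.0428
```

Run:
```python
from h import *
go(.4897,.4133,.365,83)
```

```text
tcp [0.4847 0.3292 0.3637] jaw -96.99 toolx [ 0.0265  0.0115 -0.9996] q7 -1.8615814346101442 shift [-0.0002 -0.0052 -0.0841] turn 0.01 t 19.5
```

Call:
servo_tool(
  motion=[
    [0, -0.0055, -0.045, 0, 1],
    [0, -0.0055, -0.084, 0, 1],
    [0, -0.0055, -0.084, 0, 1],
    [0.04, -0.0065, -0.083, 0, 1],
    [0.09, -0.008, -0.082, 0, 1],
    [0.13, -0.009, -0.082, 0, 1],
    [0.13, -0.009, -0.082, 0, 1],
    [0.13, -0.009, -0.082, 0, 1],
  ],
)

```text
clock: 20.3
tcp_pos: [0.4894, 0.4124, 0.2344]
orientation: [1.319, 1.138, -1.275]
contact_force: [0.6, 0.1, -0.4]
grip_width: 0.0426
```

Run:
```python
from h import *
go(.4897,.4133,.201,83)
```

```text
tcp [0.4894 0.4124 0.2344] jaw -97.04 toolx [ 0.0256  0.0098 -0.9996] q7 -1.8564004881254097 shift [ 0.0335 -0.0006 -0.0005] turn -0.04 t 20.3
```

Call:
servo_tool(
  motion=[
    [0.018, 0, 0, 0, 1],
    [0.028, 0, 0, 0, 1],
    [0.032, 0, 0, 0, 1],
    [0.0335, 0, 0, 0, 1],
    [0.034, 0, 0, 0, 1],
    [0.034, 0, 0, 0, 1],
  ],
)

```text
clock: 20.9
tcp_pos: [0.4904, 0.4128, 0.2009]
orientation: [1.32, 1.138, -1.274]
contact_force: [-0.1, 0.1, -2.0]
grip_width: 0.0429
```

Call:
servo_tool(
  motion=[
    [0, 0, 0, 0, -0.5],
    [0, 0, 0, 0, -0.5],
    [0, 0, 0, 0, -0.5],
    [0, 0, 0, 0, -0.5],
    [-0.04, 0, 0, 0, -0.5],
    [-0.09, 0, 0, 0, -0.5],
    [-0.16, 0, 0, 0, -0.5],
    [-0.18, 0, 0, 0, -1],
  ],
)

```text
clock: 21.7
tcp_pos: [0.486, 0.4106, 0.3838]
orientation: [1.322, 1.138, -1.273]
contact_force: [1.2, 0.9, -0.1]
grip_width: 0.0765
```

Run:
```python
from h import *
go(.4129,-.1841,.37,97)
```

```text
tcp [0.486  0.4106 0.3838] jaw -97.08 toolx [ 0.0276  0.0114 -0.9996] q7 -1.9756530374117451 shift [0.005  0.0006 0.5994] turn -14.08 t 21.7
```

Call:
servo_tool(
  motion=[
    [0.005, 0.06, 0.39, -7, -1],
    [0.005, 0.06, 0.39, -7, -1],
    [0.005, 0.06, 0.39, -7, -1],
    [0.005, 0.06, 0.39, -7, -1],
    [0.005, 0.06, 0.39, -7, -1],
    [0.005, 0.06, 0.39, -7, -1],
    [0.005, 0.06, 0.39, -7, -1],
    [0.005, 0.06, 0.39, -7, -1],
  ],
)

```text
clock: 22.5
tcp_pos: [0.4971, 0.0137, 0.3748]
orientation: [1.233, 1.196, -1.185]
contact_force: [1.0, 0.2, 0.0]
grip_width: 0.0853
```

Run:
```python
from h import *
go(.4129,-.1841,.37,90)
```

```text
tcp [0.4971 0.0137 0.3748] jaw -90.14 toolx [ 0.0281  0.012  -0.9995] q7 -1.2857485205578048 shift [ 0.0001 -0.0838  0.1981] turn -0.14 t 22.5
```

Call:
servo_tool(
  motion=[
    [0, -0.0838, 0.1981, 0, -1],
    [0, -0.0838, 0.1981, 0, -1],
    [0, -0.0838, 0.1981, 0, -1],
    [0, -0.0838, 0.1981, 0, -1],
    [0, -0.0838, 0.1981, 0, -1],
    [0, -0.0838, 0.1981, 0, -1],
    [0, -0.0838, 0.1981, 0, -1],
  ],
)

```text
clock: 23.2
tcp_pos: [0.4129, -0.1841, 0.3701]
orientation: [1.234, 1.196, -1.185]
contact_force: [0.2, 0.1, -0.2]
grip_width: 0.0852
```

Run:
```python
from h import *
go(.4129,-.1841,.37,90)
o=get_obs();cv2.imwrite("pics/w6.png",grab_frame("wrist")[:,:,::-1]);import pickle;pickle.dump(o,open("w6.pkl","wb"))
```

```text
tcp [ 0.4129 -0.1841  0.3701] jaw -90.2 toolx [ 0.0284  0.0126 -0.9995] q7 -0.913761478671379 shift [0.0001 0.     0.    ] turn -0.2 t 23.2
```

View pics/w6.png

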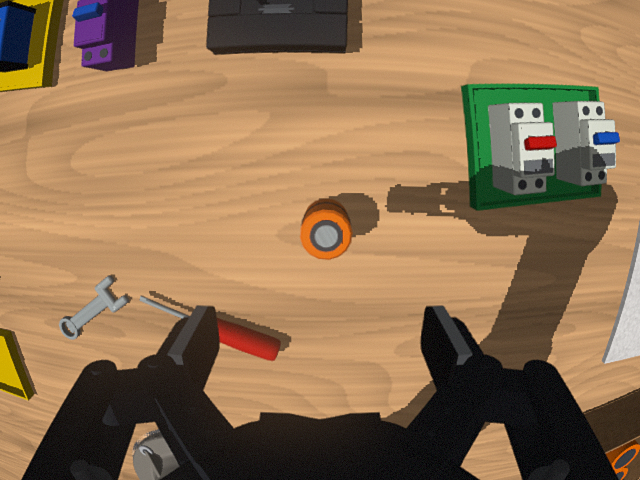

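Both breakers stand in the green tray; sensor's top centre is at (326,236).

Run:
```python
from h import *
import pickle
o=pickle.load(open("w6.pkl","rb"))
c=plane("wrist",(326.3,235.5),.06,o)[0];print(c)
go(*c,.203)
```

```text
[ 0.4129 -0.185 ]
tcp [ 0.4133 -0.1834  0.3701] jaw -90.08 toolx [ 0.0283  0.0124 -0.9995] q7 -0.9136402931790433 shift [ 0.167  -0.0051  0.0037] turn 0 t 23.25
```

Call:
servo_tool(
  motion=[
    [0.05, -0.0095, 0.0056, 0, -1],
    [0.1, -0.0095, 0.0056, 0, -1],
    [0.15, -0.0095, 0.0056, 0, -1],
    [0.167, -0.0095, 0.0056, 0, -1],
    [0.167, -0.0095, 0.0056, 0, 1],
    [0.167, -0.0095, 0.0056, 0, 1],
    [0.167, -0.0095, 0.0056, 0, 1],
    [0.167, -0.0095, 0.0056, 0, 1],
  ],
  force=80,
)

```text
clock: 24.05
tcp_pos: [0.4093, -0.1869, 0.2046]
orientation: [1.234, 1.195, -1.181]
contact_force: [-1.2, 0.2, 6.2]
grip_width: 0.0402
```

Call:
servo_tool(
  motion=[
    [0, 0, 0, 0, 1],
    [0, 0, 0, 0, 1],
    [0, 0, 0, 0, 1],
  ],
)

```text
clock: 24.35
tcp_pos: [0.4096, -0.1867, 0.2051]
orientation: [1.234, 1.194, -1.179]
contact_force: [0.1, -0.5, -0.8]
grip_width: 0.04
```

Run:
```python
from h import *
go(.4129,-.185,.37)
```

```text
tcp [ 0.4096 -0.1867  0.2051] jaw -90.01 toolx [ 0.0326  0.0124 -0.9994] q7 -0.5248535350765852 shift [-0.1647  0.0086 -0.0037] turn 0 t 24.35
```

Call:
servo_tool(
  motion=[
    [-0.04, 0, 0, 0, 1],
    [-0.09, 0, 0, 0, 1],
    [-0.13, 0, 0, 0, 1],
    [-0.14, 0, 0, 0, 1],
    [-0.14, 0, 0, 0, 1],
  ],
)

```text
clock: 24.85
tcp_pos: [0.4055, -0.1883, 0.346]
orientation: [1.235, 1.193, -1.176]
contact_force: [-0.1, 0.4, -0.7]
grip_width: 0.0399
```

Run:
```python
from h import *
im=grab_frame("top")[:,:,::-1].copy();cv2.imwrite("pics/top1.png",im)
go(.6281,-.1494,.34,90)
# where foam cutout should be in the top view
print(proj("top",[[.6281,-.1494,.03],[.6281,-.1494,.008]]))
```

```text
tcp [ 0.4051 -0.1878  0.3448] jaw -89.94 toolx [ 0.0336  0.0134 -0.9993] q7 -0.8327830940923585 shift [ 0.0128  0.2227 -0.0381] turn 0.06 t 24.9
[[374.3891 148.1694]
 [373.3685 150.382 ]]
```

Call:
servo_tool(
  motion=[
    [0.005, 0.05, -0.015, 0, 1],
    [0.005, 0.1, -0.03, 0, 1],
    [0.005, 0.125, -0.037, 0, 1],
    [0.005, 0.125, -0.037, 0, 1],
    [0.005, 0.125, -0.037, 0, 1],
  ],
)

```text
clock: 25.4
tcp_pos: [0.5296, -0.1506, 0.3422]
orientation: [1.232, 1.198, -1.181]
contact_force: [-0.7, 0.3, -1.0]
grip_width: 0.0401
```

Run:
```python
from h import *
import pickle
o=get_obs();im=grab_frame("wrist")[:,:,::-1].copy();pickle.dump(o,open("w7.pkl","wb"));cv2.imwrite("pics/w7.png",im)
go(.6248,-.1511,.345,90)
for q in proj("wrist",np.r_[box(.6281,-.1494,np.radians(89.1),.12,.12,.03,.03),[[.6281,-.1494,.03]],box(.6281,-.1494,np.radians(89.1),.052,.052,.03,.03)],o): cv2.circle(im,tuple(q.round().astype(int)),2,(0,255,0),-1);print(q)
cv2.imwrite("pics/w7b.png",im)
```

```text
tcp [ 0.5288 -0.1512  0.3426] jaw -90.01 toolx [ 0.0297  0.0134 -0.9995] q7 -0.8827475021066673 shift [ 0.0005  0.096  -0.0001] turn -0.01 t 25.45
[404.4121  36.2771]
[404.4121  36.2771]
[399.7975 189.2098]
[399.7975 189.2098]
[246.267   33.5718]
[246.267   33.5718]
[245.5538 186.2957]
[245.5538 186.2957]
[324.0488 108.5718]
[359.4603  75.8385]
[359.4603  75.8385]
[357.9081 143.6425]
[357.9081 143.6425]
[289.8014  74.6154]
[289.8014  74.6154]
[288.9936 142.3773]
[288.9936 142.3773]
```

View pics/w7b.png

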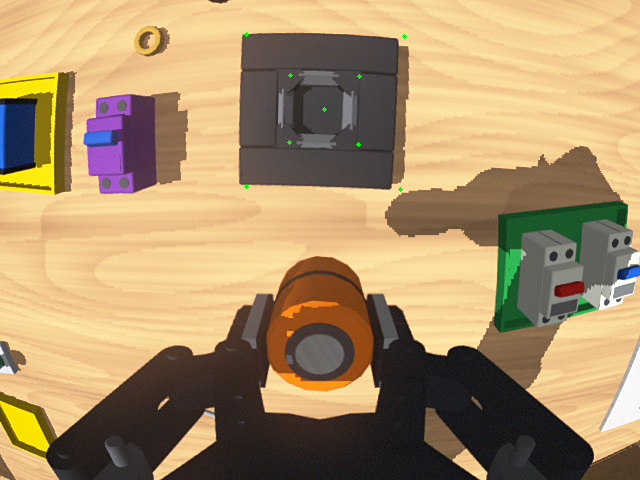

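Run:
```python
from h import *
import pickle
o=pickle.load(open("w7.pkl","rb"))
p=plane("wrist",[(243,34),(397.5,40),(392,189),(240,184)],.03,o);print(p,p.mean(0),np.linalg.norm(p[0]-p[1]),np.linalg.norm(p[1]-p[2]))
print("cut",plane("wrist",(317.5,110),.03,o))
s=plane("wrist",[(320,352),(320,338)],o["tcp_pos"][2]-.2051+.06,o);print("sens",s,s-o["tcp_pos"][:2])
```

```text
[[ 0.6889 -0.0878]
 [ 0.6837 -0.2049]
 [ 0.5672 -0.2022]
 [ 0.5709 -0.0841]] [ 0.6277 -0.1448] 0.11722527952704916 0.11650935075738034
cut [[ 0.627  -0.1445]]
sens [[ 0.5332 -0.1485]
 [ 0.5394 -0.1485]] [[0.0035 0.002 ]
 [0.0097 0.0021]]
```

Run:
```python
from h import *
go(.624,-.1466,.343)
```

```text
tcp [ 0.5288 -0.1512  0.3426] jaw -90.01 toolx [ 0.0297  0.0134 -0.9995] q7 -0.8827475021066673 shift [ 0.0025  0.0951 -0.0046] turn 0 t 25.45
```

Call:
servo_tool(
  motion=[
    [0.0025, 0.05, -0.0046, 0, 1],
    [0.0025, 0.0951, -0.0046, 0, 1],
    [0.0025, 0.0951, -0.0046, 0, 1],
    [0.04, 0.094, -0.004, 0, 1],
    [0.08, 0.0925, -0.0035, 0, 1],
    [0.1, 0.092, -0.0033, 0, 1],
    [0.1, 0.092, -0.0033, 0, 1],
    [0.1, 0.092, -0.0033, 0, 1],
  ],
)

```text
clock: 26.25
tcp_pos: [0.6229, -0.1476, 0.2458]
orientation: [1.234, 1.196, -1.183]
contact_force: [-0.8, 0.1, -1.2]
grip_width: 0.0401
```

Run:
```python
from h import *
go(.624,-.1466,.226)
print(get_obs()["contact_force"])
```

```text
tcp [ 0.6229 -0.1476  0.2458] jaw -90.12 toolx [ 0.0289  0.0131 -0.9995] q7 -0.8346177873996371 shift [ 0.0198  0.0005 -0.0007] turn 0 t 26.25
[-0.8401  0.0687 -1.222 ]
```

Call:
servo_tool(
  motion=[
    [0.006, 0.0005, -0.0007, 0, 1],
    [0.012, 0.0005, -0.0007, 0, 1],
    [0.017, 0.0003, -0.0006, 0, 1],
    [0.021, 0.0002, -0.0005, 0, 1],
    [0.024, 0.0002, -0.0005, 0, 1],
    [0.024, 0.0002, -0.0005, 0, 1],
  ],
)

```text
clock: 26.85
tcp_pos: [0.6242, -0.1467, 0.2217]
orientation: [1.234, 1.196, -1.183]
contact_force: [0.6, 0.1, -1.3]
grip_width: 0.0399
```

Call:
servo_tool(
  motion=[
    [0.003, 0, 0, 0, 1],
    [0.005, 0, 0, 0, 1],
    [0.007, 0, 0, 0, 1],
    [0.008, 0, 0, 0, 1],
    [0.008, 0, 0, 0, 1],
  ],
)

```text
clock: 27.35
tcp_pos: [0.625, -0.1469, 0.2147]
orientation: [1.235, 1.194, -1.181]
contact_force: [-0.5, 0.8, 4.7]
grip_width: 0.04
```

Run:
```python
from h import *
go(.624,-.1466,.2131)
print(get_obs()["contact_force"],get_obs()["moment"])
```

```text
tcp [ 0.625  -0.1469  0.2147] jaw -90.11 toolx [ 0.0318  0.0125 -0.9994] q7 -0.8084405246539111 shift [ 0.0015 -0.0011 -0.0003] turn 0 t 27.35
[-0.4503  0.776   4.7354] [ 0.0775 -0.1281 -0.0387]
```

Call:
servo_tool(
  motion=[
    [0.002, -0.0006, 0, 0, 1],
    [0.003, -0.0006, 0, 0, 1],
    [0.004, -0.0006, 0, 0, 1],
    [0.004, -0.0006, 0, 0, 1],
  ],
)

```text
clock: 27.75
tcp_pos: [0.625, -0.1472, 0.2126]
orientation: [1.236, 1.193, -1.18]
contact_force: [-3.5, 3.2, 15.6]
grip_width: 0.0397
```

Call:
servo_tool(
  motion=[
    [0.002, 0, 0, 0, 1],
    [0.003, 0, 0, 0, 1],
    [0.003, 0, 0, 0, 1],
  ],
)

```text
clock: 28.05
tcp_pos: [0.625, -0.1477, 0.2125]
orientation: [1.239, 1.194, -1.178]
contact_force: [-8.6, 5.1, 27.2]
grip_width: 0.04
```

Call:
servo_tool(
  motion=[
    [-0.001, 0, 0, 0, -0.5],
    [-0.001, 0, 0, 0, -0.5],
    [-0.001, 0, 0, 0, -0.5],
    [-0.001, 0, 0, 0, -0.5],
    [-0.03, -0.0, 0, 0, -0.5],
    [-0.08, 0, 0, 0, -0.6],
    [-0.13, 0, 0, 0, -1],
    [-0.15, 0, 0, 0, -1],
  ],
)

```text
clock: 28.85
tcp_pos: [0.6205, -0.1514, 0.3669]
orientation: [1.241, 1.189, -1.176]
contact_force: [0.2, -0.9, 0.4]
grip_width: 0.0854
```

Call:
servo_tool(
  motion=[
    [-0.02, -0.05, 0, 0, -1],
    [-0.03, -0.09, 0, 0, -1],
    [-0.03, -0.09, 0, 0, -1],
  ],
)

```text
clock: 29.15
tcp_pos: [0.5241, -0.1535, 0.3935]
orientation: [1.246, 1.19, -1.18]
contact_force: [0.5, 0.5, 1.3]
grip_width: 0.0858
```

Run:
```python
from h import *
import pickle
o=get_obs();im=grab_frame("wrist")[:,:,::-1].copy();pickle.dump(o,open("w8.pkl","wb"));cv2.imwrite("pics/w8.png",im)
s=grab_frame("side")[:,:,::-1];cv2.imwrite("pics/s8.png",s)
t=grab_frame("top")[:,:,::-1];cv2.imwrite("pics/t8.png",t)
print(proj("side",[.6275,-.1447,.068]),proj("wrist",[[.6275,-.1447,.068]],o),o["tcp_pos"],o["contact_force"])
a=cv2.resize(s[120:420,210:530],(800,750)[:2] and (640,600));cv2.imwrite("pics/s8c.png",a)
```

```text
[[428.362  245.8753]] [[314.9508 106.8653]] [ 0.5241 -0.1535  0.3935] [0.4699 0.5182 1.3122]
```

View pics/w8.png

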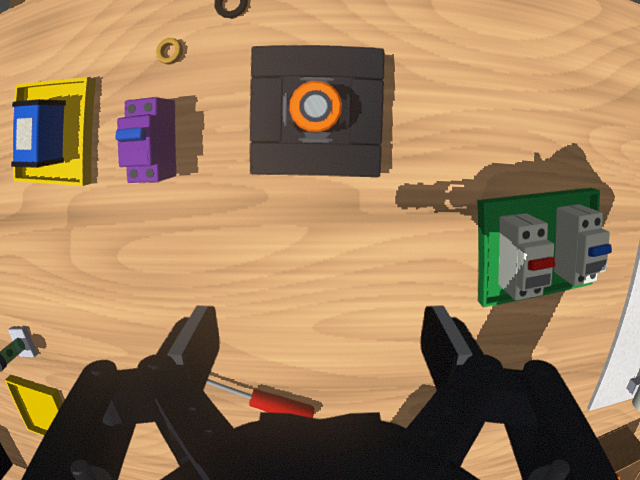

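View pics/s8c.png

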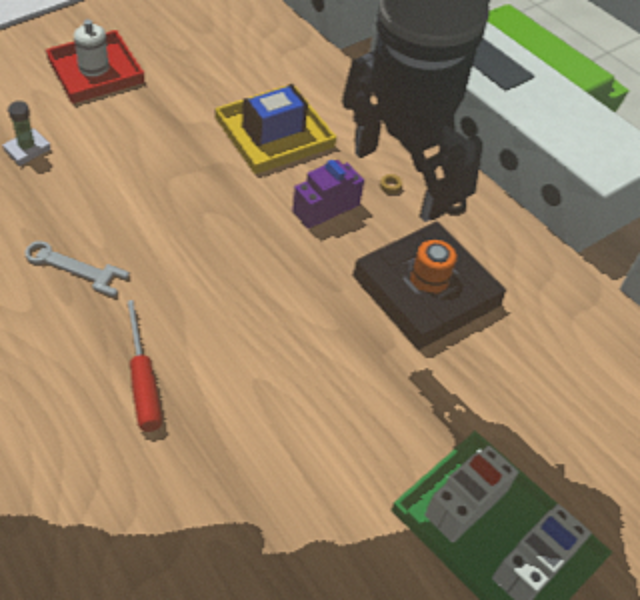

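Wrist picture: the sensor's mesh is at (316,106); a fully home sensor should show at (315,107). Side crop: mesh at (438,252) against an expected (437,252). The filter, converter and both breakers stand in their trays, and the flow meter has not moved.

```bash
python3 -c "
from bench import *
print(hand_in(), get_obs()['clock'])"
```

```text
the job is handed in; nothing more can be done
the job is handed in; nothing more can be done
```

The job is done and handed in at about 29 s of the 120 s allowed.

- **Breakers:** both white breakers stand side by side in the green tray.
- **Converter:** it stands in the far yellow tray.
- **Filter cartridge:** it stands in the red tray.
- **Sensor head:** I pressed it into the foam last, mesh side up. The downward travel stopped at a TCP height of 0.2125 m (home is about 0.213 m). The force was rising to about 27 N when I stopped pushing, above the 8–18 N needed to seat it but well below the limits.

The last pictures showed everything upright. The sensor top was within about 1 px of where a fully home sensor should appear, in both the wrist and side views. The flow meter and the purple look-alike were left alone, and the gripper was clear of everything.

Two things disagreed along the way:
- **Foam position:** the first estimate from the top camera was about 5 mm off in y. I corrected it from a close wrist view before inserting the sensor.
- **Tool tilt:** the tool drifted to about 2° off vertical over the run. I allowed for this when grasping and placing the sensor, and no part looked tilted afterwards.

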